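# Stop the test plate rocking and set out the tilt sensors

## Task

The tilt sensors' aluminium test plate rocks on the bench because its thumbwheel foot is screwed in too far: press down lightly with a fingertip on the thumbwheel corner and then on the diagonally opposite corner to feel it rock, roll the thumbwheel by its exposed rim until the plate stands firm on all four feet, and press the same two corners again in the same order to check. Only then stand every sensor from the mat upright on an engraved ring of its own, centred, with its plug pointing out over that ring's line towards the far long edge. Do not push the plate about, press hard, or disturb the mug, the tape roll or the meter.

Things in the scene. Friction and masses are not known exactly. Their poses are not given: they have to be found in the camera images.
- plate: loose aluminium plate, 340 (its y) x 170 (its x) x 10 mm, 1.8 kg, on four feet at x +-55, y +-156 mm. Origin: on the bench under its centre; underside at z 32, top at z 42. +x points to the far long edge, away from the robot (within 0.2 rad), +y to the left. Four engraved rings 58 mm across, centres at x -10, y -108, -36, 36, 108; from each a dark line runs along +x to the edge. Any sensor on any ring
- thumbwheel (a joint): turn of the thumbwheel, rad: knurled brass wheel 44 mm across, 10 mm thick, upright axis at plate (55, -156), recessed under the plate at z 18.5 to 28.5. Positive: anticlockwise from above, screws the foot out, 3 mm a turn; for that its exposed rim is rolled towards plate +x. About 1.5 N at the rim turns it; it stays as left (range -9 to 5). Starts with the foot 1.8 to 3.4 mm too short
- wheel_rim (a point): outermost point of the thumbwheel's exposed rim, 23.5 mm above the bench: it shows 8 mm out of the plate's right-hand (-y) end, over a 34 mm chord. Reached from the -y side, say by a closed gripper pointing down beside that end; each stroke can roll it by some 20 to 24 mm
- corner_wheel (a point): point on the plate's top right above the thumbwheel foot (far right corner), where that corner is pressed: plate (55, -156, 42) mm. While the foot is short the empty plate rocks about the diagonal through its far left and near right feet: under 2 N on this corner tips it down until the foot stands
- corner_opposite (a point): point on the plate's top right above the near left foot, diagonally opposite the thumbwheel: plate (-55, 156, 42) mm. Pressed with under 2 N, this corner too goes down until its foot stands. Were the thumbwheel foot too long, the far left and near right corners would rock instead
- foot_wheel (a point): middle of the sole of the thumbwheel foot (plate (55, -156) mm): 0 mm high when that foot stands on the bench
- foot_opposite (a point): middle of the sole of the fixed foot diagonally opposite the thumbwheel foot (plate (-55, 156) mm): 0 mm high when that foot stands on the bench
- foot_far_left (a point): middle of the sole of the far left fixed foot (plate (55, 156) mm): 0 mm high when that foot stands on the bench
- foot_near_right (a point): middle of the sole of the near right fixed foot (plate (-55, -156) mm): 0 mm high when that foot stands on the bench
- sensor0: tilt sensor, 180 g, 2 to 4 present (absent: None): steel flange 54 mm across, 5 mm thick; round aluminium housing 40 mm across, to 41 mm high; cap to 44; a plug 12 mm thick (collar 15) sticks out level along its +x, 22 mm up. Origin: centre of underside, z up. At first upright on a fixed 2 mm mat left of the plate, plug within 1.5 rad of world +x; grip the housing across, beside the plug
- sensor1: tilt sensor, 180 g, 2 to 4 present (absent: None): steel flange 54 mm across, 5 mm thick; round aluminium housing 40 mm across, to 41 mm high; cap to 44; a plug 12 mm thick (collar 15) sticks out level along its +x, 22 mm up. Origin: centre of underside, z up. At first upright on a fixed 2 mm mat left of the plate, plug within 1.5 rad of world +x; grip the housing across, beside the plug
- sensor2: tilt sensor, 180 g, 2 to 4 present (absent: None): steel flange 54 mm across, 5 mm thick; round aluminium housing 40 mm across, to 41 mm high; cap to 44; a plug 12 mm thick (collar 15) sticks out level along its +x, 22 mm up. Origin: centre of underside, z up. At first upright on a fixed 2 mm mat left of the plate, plug within 1.5 rad of world +x; grip the housing across, beside the plug
- sensor3: tilt sensor, 180 g, 2 to 4 present (absent: None): steel flange 54 mm across, 5 mm thick; round aluminium housing 40 mm across, to 41 mm high; cap to 44; a plug 12 mm thick (collar 15) sticks out level along its +x, 22 mm up. Origin: centre of underside, z up. At first upright on a fixed 2 mm mat left of the plate, plug within 1.5 rad of world +x; grip the housing across, beside the plug
- plug0 (a point): outer end of sensor0's plug, 40 mm from the axis and 22 mm above its underside
- plug1 (a point): outer end of sensor1's plug, 40 mm from the axis and 22 mm above its underside
- plug2 (a point): outer end of sensor2's plug, 40 mm from the axis and 22 mm above its underside
- plug3 (a point): outer end of sensor3's plug, 40 mm from the axis and 22 mm above its underside
- mug: bystander: white mug, 80 mm across, 92 mm tall, origin at its underside
- tape: bystander: amber tape roll lying flat, 100 mm across, 24 mm high, origin at its underside
- meter: bystander: black hand-held meter lying flat, 165 x 82 x 40 mm, origin at its underside

How it is judged:
On the way, in this order (a step that is already met when the one before it is completed fails the run):
1. the thumbwheel corner is pressed down (over 3 N, within 45 mm of corner_wheel) (contact force between the fingers and plate above 3 N and horizontal distance between the grasp point and corner_wheel below 0.045 m and z of the grasp point in the frame of plate above 0.045 m), for 0.05 s.
2. then the diagonally opposite corner is pressed down (over 3 N, within 45 mm of corner_opposite) (contact force between the fingers and plate above 3 N and horizontal distance between the grasp point and corner_opposite below 0.045 m and z of the grasp point in the frame of plate above 0.045 m), for 0.05 s.
3. untouched, the plate stands on all four feet (every sole within 0.8 mm of the bench), with no sensor on it yet (height (world z) of each of foot_wheel, foot_opposite, foot_far_left, foot_near_right below 0.0008 m and contact force between the fingers and plate below 0.1 N and z of each of sensor0, sensor1, sensor2, sensor3 in the frame of plate below 0.03 m), for 0.3 s.
4. the thumbwheel corner is pressed again to check (all of step 1), for 0.05 s.
5. then the opposite corner is pressed again (all of step 2), for 0.05 s.
At the end, for the whole second after the job is handed in: The plate stands on all four feet (every sole within 0.8 mm of the bench); every sensor present stands upright (within 0.1 rad) and at rest on the plate, within 8 mm of a ring's centre along either plate axis, its plug along the ring's line towards the plate's far edge within 0.2 rad (height (world z) of each of foot_wheel, foot_opposite, foot_far_left, foot_near_right below 0.0008 m and (y of sensor0 in the frame of plate between -0.116 and -0.1 m or y of sensor0 in the frame of plate between -0.044 and -0.028 m or y of sensor0 in the frame of plate between 0.028 and 0.044 m or y of sensor0 in the frame of plate between 0.1 and 0.116 m) and x of sensor0 in the frame of plate between -0.018 and -0.002 m and z of sensor0 in the frame of plate between 0.038 and 0.047 m and angle between each of sensor0, sensor1, sensor2, sensor3's own z axis and vertical below 0.1 rad and angle between the x axis of each of sensor0, sensor1, sensor2, sensor3 and the x axis of plate, either way round below 0.2 rad and x of each of plug0, plug1, plug2, plug3 in the frame of plate above 0.01 m and linear speed of each of sensor0, sensor1, sensor2, sensor3 below 0.02 m/s and (y of sensor1 in the frame of plate between -0.116 and -0.1 m or y of sensor1 in the frame of plate between -0.044 and -0.028 m or y of sensor1 in the frame of plate between 0.028 and 0.044 m or y of sensor1 in the frame of plate between 0.1 and 0.116 m) and x of sensor1 in the frame of plate between -0.018 and -0.002 m and z of sensor1 in the frame of plate between 0.038 and 0.047 m and (y of sensor2 in the frame of plate between -0.116 and -0.1 m or y of sensor2 in the frame of plate between -0.044 and -0.028 m or y of sensor2 in the frame of plate between 0.028 and 0.044 m or y of sensor2 in the frame of plate between 0.1 and 0.116 m) and x of sensor2 in the frame of plate between -0.018 and -0.002 m and z of sensor2 in the frame of plate between 0.038 and 0.047 m and (y of sensor3 in the frame of plate between -0.116 and -0.1 m or y of sensor3 in the frame of plate between -0.044 and -0.028 m or y of sensor3 in the frame of plate between 0.028 and 0.044 m or y of sensor3 in the frame of plate between 0.1 and 0.116 m) and x of sensor3 in the frame of plate between -0.018 and -0.002 m and z of sensor3 in the frame of plate between 0.038 and 0.047 m and linear speed of plate below 0.01 m/s); the robot touches nothing.
It fails at once if the plate is pushed more than 30 mm from its place (distance of plate from where it was at the start of the episode above 0.03 m).
It fails at once if the plate is pressed with more than 80 N (contact force between the fingers and plate above 80 N).
It fails at once if the mug, the tape roll or the meter is moved more than 20 mm (distance of any of mug, tape, meter from where it was at the start of the episode above 0.02 m).
Of sensor0, sensor1, sensor2, sensor3 only 2 to 4 are there at a start; the rules pass over those that are not, and their reading is None.
At some moment in a run one of sensor0, sensor1, sensor2, sensor3 may be knocked a few centimetres aside while the robot is not near it.
It also fails if it takes over 208 s, if anything falls off the work surface, if the arm or the gripper's body presses on something with over 40 N, if the wrist force passes 120 N, or if a joint passes its speed limit or range.

## Robot

A 6-joint arm with a two-finger parallel gripper is mounted at the origin on the work surface. World frame = base frame: x ahead of the robot, y to its left, z up, the work surface at z = 0. Lengths are in m, angles in rad, forces in N, time in s.
With the tool pointing down it reaches from about 0.4 to 0.925 m from the base axis. Payload 3.4 kg.
Tool frame: the origin (TCP) lies midway between the tips of the shut fingers; the grasp point (between the pads) lies 19 mm behind it; z points along the fingers, y is the direction in which the jaws open and shut (so a half turn about z gives the same grasp; the last joint's range is limited). The gripper opens to 85 mm and grips with 20 to 120 N. Pads are 22 mm wide; open, the fingers measure 114 mm over their backs; the gripper's body (76 mm by 85 mm) begins 54 mm behind the grasp point. The pads swing forward as they close: fully open they stand 13 mm farther back than shut.
Start: joints at [-1.385, 0.307, 1.506, -0, 1.328, -0.073], TCP at [0.148, -0.556, 0.231] pointing down, gripper open.
Joint ranges: [-3.12, 3.12], [-1.05, 2.28], [0.14, 2.33], [-1.42, 4.57], [0.1, 2.73], [-2.68, 2.68]. Speed limits (rad/s): [2.57, 2.57, 3.14, 3.14, 3.14, 3.14].

## Interface

Orientations are given as a unit quaternion [x, y, z, w].
In Python, from cell import status, viewer, sign_off, spotter gives the robot as it stands.
- The arm moves only by the shell command python3 -m creep 'ROWS' [FORCE]. ROWS is text: rows parted by semicolons, each of 7 numbers parted by spaces: the opening, from 0 (shut) to 1 (fully open), then the shift along the tool's x, y, z in mm, then the turn, a rotation vector about the tool's x, y, z in degrees. In form: fingers x y z rx ry rz; .... A call has 1 to 12 rows; each row is the pose to reach, as a shift and turn from the pose commanded when the call began, along the tool's axes at that moment; what a row does not reach only later rows make up. A row lasts 1/10 s, in which the tool goes at most 50 mm and 8.59 degrees, less where a joint would pass 70% of its speed; a pose out of reach is approached as far as the arm can. A call with a gripper value outside its range is refused whole. The fingers move at their own pace and stop on an object; FORCE is the grip in N (left out, the last holds). Time passes only in rows, so rows that repeat a pose let the fingers close. It gives the time, the measured TCP pose, the force and the opening at its end, in the units of the state.
- status.get_obs(): the state, without advancing time (a new reading comes with each control period).
- viewer.get_image(name): name is "scene" or "top" or "wrist"; returns the picture (420x560x3 uint8, red, green, blue); there is no depth.
- viewer.camera_model(name): a dict with "fov_y" (degrees; the focal length in pixels is half the picture's height over the tangent of half this angle, whatever the lens; pixels are square), "cx", "cy" (the principal point, pixels), "world_from_camera" (4x4, takes a point from camera to world coordinates); the wrist camera has in their place "mount" (4x4, takes a point from camera to tool coordinates, whose origin is the TCP and whose axes are the flange's). Camera axes: x right, y down, z forward; pixel columns grow to the right and rows downward; lengths in m; the calibration is good to about 2 mm. A picture is of the moment at which its call begins: read the wrist's pose just before it. camera_model takes no time and is no camera call.
- sign_off(): hands the job in, once; it reports no verdict.
Trained networks look in the newest picture that a camera, given by its name, has taken for a name from the list of things; names that differ only in an ending like _2 or _b are one class to them, and where a whole thing is asked for, a point or a joint stands for the part that bears it (a point fixed in the world has none). Each returns a list of dicts, best first, with "confidence" (0 to 1); they miss things now and then, are a little off and sometimes report something else, mostly with a low value. They report only what shows in the picture. A call takes as long as a camera call.
- spotter.boxes_of(camera, query): "uv" ([column, row] in pixels, amid what is visible of it).
- spotter.spot_point(camera, query): "uv" ([column, row] in pixels: a listed point, or the origin of a listed thing).
The state is a dict: "clock": time; "joint_pos": joint angles; "qvel": joint speeds; "effort": joint torques, N m; "position": TCP position; "eef_rot": TCP orientation; "contact_force": force on the tool from outside, world axes, zero at the start; "wrist_torque": the same for the moment, N m; "width": opening from 0.0 (shut) to 1.0 (fully open).
Only numpy, scipy, OpenCV 4.12 (cv2) and the standard library are available. Lean on these libraries where they do the work, as an engineer would, in place of code of your own. Each camera call takes 0.05 s, during which the arm holds its last target. There are 200 camera calls.

## Working session

There is one attempt and no reset: what is moved stays moved. The work goes in short steps, Python scripts to look and compute and a shell command to move; the robot and the scene stay as the last step left them, time stands still between calls to the robot, and variables do not carry over. Pictures are saved under pics/ and viewed, about 12 in all and at most 16, crops included, and the job is handed in when it is done.

```bash
mkdir -p pics; ls; cat > h.py <<'E'
import numpy as np, cv2
from scipy.spatial.transform import Rotation as R
from cell import status, viewer, sign_off, spotter
def T():
    o=status.get_obs(); M=np.eye(4); M[:3,:3]=R.from_quat(o["eef_rot"]).as_matrix(); M[:3,3]=o["position"]; return M
def shot(n,f=None):
    t=T(); im=viewer.get_image(n); m=viewer.camera_model(n)
    W=m["world_from_camera"] if "world_from_camera" in m else t@np.array(m["mount"])
    if f: cv2.imwrite(f"pics/{f}.png",im[:,:,::-1])
    return im,m,np.array(W)
def ray(m,W,uv,z):
    f=210/np.tan(np.radians(m["fov_y"])/2)
    d=W[:3,:3]@np.array([(uv[0]-m["cx"])/f,(uv[1]-m["cy"])/f,1]); o=W[:3,3]
    return o+d*(z-o[2])/d[2]
def proj(m,W,p):
    f=210/np.tan(np.radians(m["fov_y"])/2)
    c=np.linalg.inv(W)@np.append(p,1); return np.array([m["cx"]+f*c[0]/c[2],m["cy"]+f*c[1]/c[2]])
def tool(p,ref=None):  # world point -> shift in tool mm
    t=T(); return np.round((np.linalg.inv(t)@np.append(p,1))[:3]*1000,1)
E
python3 - <<'E'
from h import *
np.set_printoptions(precision=4,suppress=True)
for k,v in status.get_obs().items(): print(k,v)
print(T())
for n in ("top","scene","wrist"):
    im,m,W=shot(n,n+"0"); print(n,m)
    if n=="wrist": continue
    for q,z in [("corner_wheel",.042),("corner_opposite",.042),("wheel_rim",.0235),("plate",0),("sensor0",.002),("plug0",.024),("mug",0),("tape",0),("meter",0)]:
        for d in spotter.spot_point(n,q)[:5]: print(q,round(d["confidence"],2),np.round(d["uv"]),ray(m,W,d["uv"],z)[:2])
E
```

```text
pics
clock 0.0
joint_pos [-1.3845  0.3075  1.5077 -0.      1.3284 -0.0735]
qvel [ 0.0003  0.0008 -0.0002  0.0013  0.0012  0.0009]
effort [ -0.0018 -45.7551 -25.1915  -0.0002   0.0131   0.    ]
position [ 0.1475 -0.555   0.2304]
eef_rot [ 0.9916  0.1295 -0.0001 -0.001 ]
contact_force [ 0.3493 -0.0804 -0.1231]
wrist_torque [-0.0072 -0.0111  0.0347]
width 1.0025058348262716
[[ 0.9664  0.2569 -0.0004  0.1475]
 [ 0.2569 -0.9664  0.002  -0.555 ]
 [ 0.0001 -0.002  -1.      0.2304]
 [ 0.      0.      0.      1.    ]]
top {'fov_y': 57.49920848374151, 'cx': 280.2773250842135, 'cy': 214.6161460825068, 'world_from_camera': array([[-0.0251, -0.9918,  0.1255,  0.4464],
       [-0.9997,  0.0249, -0.0027, -0.044 ],
       [-0.0005, -0.1256, -0.9921,  1.2689],
       [ 0.    ,  0.    ,  0.    ,  1.    ]])}
corner_wheel 0.96 [341. 217.] [ 0.589 -0.244]
corner_opposite 0.6 [248. 266.] [0.4413 0.0577]
corner_opposite 0.47 [151. 260.] [0.4661 0.3668]
wheel_rim 0.69 [346. 216.] [ 0.5941 -0.2616]
plate 0.77 [299. 240.] [ 0.5211 -0.106 ]
sensor0 0.68 [154. 272.] [0.4278 0.372 ]
sensor0 0.62 [184. 240.] [0.5
[... 576 characters left out ...]
250.] [ 0.6033 -0.2694]
plate 0.92 [254. 213.] [ 0.5219 -0.0954]
sensor0 0.79 [376. 180.] [0.5398 0.2705]
sensor0 0.75 [382. 149.] [0.4297 0.3542]
sensor0 0.66 [294. 180.] [0.4487 0.0534]
plug0 0.83 [393. 150.] [0.4688 0.3656]
plug0 0.78 [385. 178.] [0.5637 0.2807]
mug 0.81 [354. 270.] [0.7939 0.064 ]
tape 0.64 [232. 293.] [ 0.7389 -0.2313]
tape 0.26 [115. 228.] [ 0.4248 -0.4544]
meter 0.62 [113. 229.] [ 0.4253 -0.4602]
wrist {'fov_y': 66.28917293656919, 'cx': 278.5907078958634, 'cy': 203.25250627643197, 'mount': array([[ 0.0006, -0.955 , -0.2965,  0.0764],
       [ 1.    ,  0.0006,  0.0004,  0.0002],
       [-0.0002, -0.2965,  0.955 , -0.1425],
       [ 0.    ,  0.    ,  0.    ,  1.    ]])}
```

View pics/top0.png

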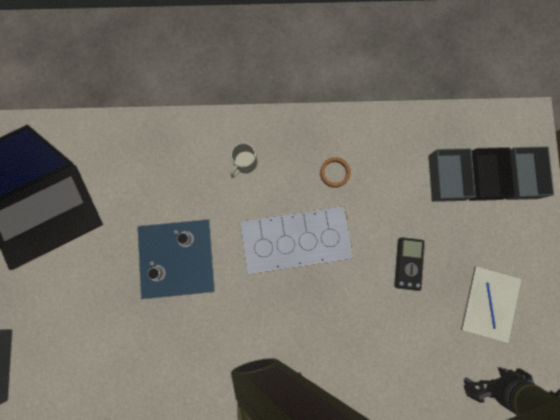

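View pics/scene0.png

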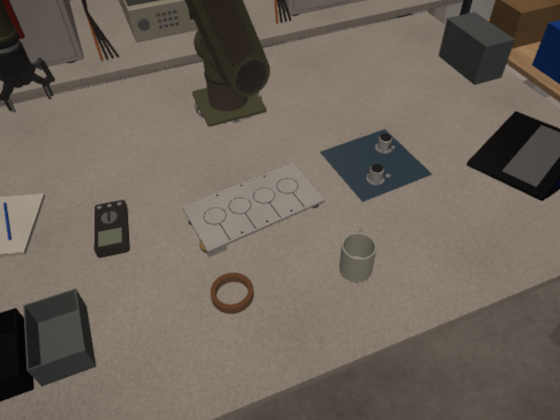

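```bash
python3 - <<'E'
from h import *
print(tool([.585,-.243,.16]))
E
```

```text
[ 503.  -189.9   71.3]
```

```bash
G='0 503 -190 40 0 0 8'; python3 -m creep '0 503 -190 40 0 0 8;0 503 -190 40 0 0 8;0 503 -190 40 0 0 8;0 503 -190 40 0 0 8;0 503 -190 40 0 0 8;0 503 -190 40 0 0 8;0 503 -190 40 0 0 8;0 503 -190 40 0 0 8;0 503 -190 71 0 0 8;0 503 -190 71 0 0 8;0 503 -190 71 0 0 8;0 503 -190 71 0 0 8' 30
python3 - <<'E'
from h import *
np.set_printoptions(precision=4,suppress=True)
print(T(),status.get_obs()["contact_force"])
im,m,W=shot("wrist","w1")
for q,z in [("corner_wheel",.041),("wheel_rim",.0225),("plate",0)]:
    for d in spotter.spot_point("wrist",q)[:3]: print(q,round(d["confidence"],2),np.round(d["uv"]),ray(m,W,d["uv"],z)[:2])
E
```

```text
clock: 2.25
position: [0.5886, -0.2388, 0.1581]
eef_rot: [0.998, 0.063, 0.0, -0.001]
contact_force: [-0.6, 0.2, -0.2]
width: 0.004
[[ 0.9922  0.1249  0.      0.5886]
 [ 0.1249 -0.9922  0.0026 -0.2388]
 [ 0.0003 -0.0026 -1.      0.1581]
 [ 0.      0.      0.      1.    ]] [-0.6067  0.196  -0.1794]
corner_wheel 0.81 [285. 192.] [ 0.5946 -0.243 ]
wheel_rim 0.81 [307. 187.] [ 0.5974 -0.2632]
plate 0.75 [129. 234.] [ 0.5206 -0.0947]
```

View pics/w1.png

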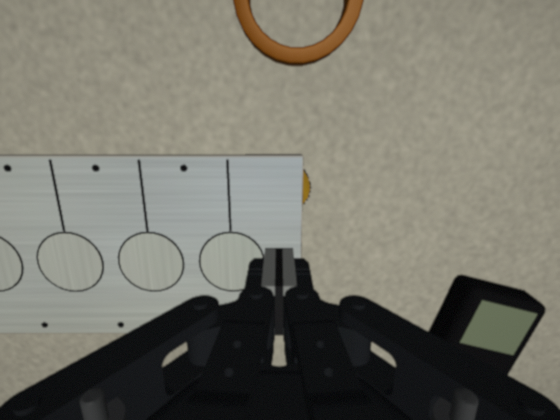

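```bash
python3 - <<'E'
from h import *
np.set_printoptions(precision=4,suppress=True)
im,m,W=shot("wrist")
g=cv2.cvtColor(im,cv2.COLOR_RGB2GRAY).astype(int)
# far edge row at columns, end column at rows
for c in (20,110,200,290): 
    col=g[140:170,c]; print(c,140+np.argmax(np.abs(np.diff(col))), end=' ')
for r in (162,215,235): 
    row=g[r,290:320]; print(r,290+np.argmax(np.abs(np.diff(row))))
p=ray(m,W,(303,155),.042); print("corner",p)
for y in (7.2,):
    a=np.radians(y); Rz=np.array([[np.cos(a),-np.sin(a)],[np.sin(a),np.cos(a)]])
    o=p[:2]-Rz@[.085,-.170]; print("origin",o)
    for n,q in [("cw",(.055,-.156)),("co",(-.055,.156)),("rim",(.055,-.178))]:
        w=o+Rz@q; print(n,w,tool([*w,.05]))
E
```

```text
20 150 110 150 200 149 290 149 162 296
215 295
235 295
corner [ 0.6228 -0.2589  0.042 ]
origin [ 0.5172 -0.1009]
cw [ 0.5913 -0.2488] [  6.5   5.8 110.8]
co [0.4431 0.047 ] [-105.6 -305.5  110.6]
rim [ 0.5941 -0.2706] [  6.6  27.8 110.8]
```

```bash
python3 -m creep '0 11 0 50 0 0 0;0 11 0 90 0 0 0;0 11 0 104 0 0 0;0 11 0 104 0 0 0;0 11 0 108 0 0 0;0 11 0 108 0 0 0;0 11 0 108 0 0 0'
python3 - <<'E'
from h import *
np.set_printoptions(precision=4,suppress=True)
print(T()[:3,3],tool([.5958,-.2434,.042]))
E
```

```text
clock: 3.2
position: [0.597, -0.2423, 0.0543]
eef_rot: [0.998, 0.06, 0.002, 0.001]
contact_force: [-0.1, -0.3, 0.9]
width: 0.004
[ 0.597  -0.2423  0.0543] [-1.4  0.9 12.3]
```

```bash
f(){ grep -E 'position|contact' ; }
python3 -m creep '0 0 0 7 0 0 0;0 0 0 9 0 0 0;0 0 0 9 0 0 0' | f
python3 -m creep '0 0 0 1 0 0 0;0 0 0 1 0 0 0' | f
python3 -m creep '0 0 0 1 0 0 0;0 0 0 1 0 0 0' | f
python3 -m creep '0 0 0 1 0 0 0;0 0 0 1 0 0 0' | f
python3 -m creep '0 0 0 1 0 0 0;0 0 0 1 0 0 0' | f
```

```text
position: [0.5956, -0.2413, 0.043]
contact_force: [-0.2, 0.0, -1.0]
position: [0.5959, -0.2415, 0.0421]
contact_force: [-0.0, -0.6, 0.3]
position: [0.5959, -0.2416, 0.0412]
contact_force: [0.2, 0.1, 0.2]
position: [0.596, -0.2416, 0.0404]
contact_force: [0.4, 0.6, 0.4]
position: [0.5961, -0.2416, 0.0401]
contact_force: [-0.6, 1.8, 4.5]
```

```bash
f(){ grep -E 'position|contact' ; }
python3 -m creep '0 0 0 1 0 0 0;0 0 0 1 0 0 0;0 0 0 1 0 0 0' | f
python3 -m creep '0 0 0 0 0 0 0;0 0 0 -20 0 0 0;0 0 0 -40 0 0 0;0 -50 -305 -40 0 0 0' | f
python3 - <<'E'
from h import *
print(tool([.4476,.0524,.042]))
E
```

```text
position: [0.5962, -0.2416, 0.04]
contact_force: [-2.6, 1.2, 9.9]
position: [0.5878, -0.1996, 0.0817]
contact_force: [1.4, 0.5, -0.0]
[-110.6 -266.8   36.4]
```

```bash
python3 -m creep '0 -110 -262 0 0 0 0;0 -110 -262 0 0 0 0;0 -110 -262 0 0 0 0;0 -110 -262 0 0 0 0;0 -110 -262 0 0 0 0;0 -110 -262 0 0 0 0;0 -110 -262 0 0 0 0;0 -110 -262 0 0 0 0;0 -110 -262 0 0 0 0'
python3 - <<'E'
from h import *
im,m,W=shot("wrist","w2")
print(tool([.4476,.0524,.042]))
for q,z in [("corner_opposite",.044),("plate",0)]:
    for d in spotter.spot_point("wrist",q)[:3]: print(q,round(d["confidence"],2),np.round(d["uv"]),ray(m,W,d["uv"],z)[:2])
E
```

```text
clock: 5.9
position: [0.4427, 0.0529, 0.0786]
eef_rot: [0.998, 0.06, 0.001, 0.0]
contact_force: [0.5, -0.2, 0.1]
width: -0.003
[ 4.7  0.8 36.5]
corner_opposite 0.79 [278. 229.] [0.44839786 0.054005  ]
plate 0.77 [509. 131.] [ 0.51970156 -0.09451883]
```

View pics/w2.png

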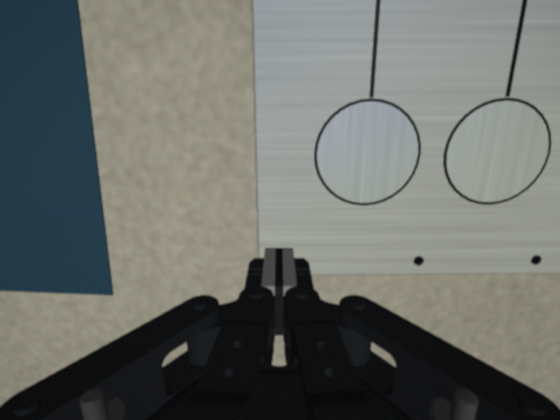

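The view shows the plate's near left corner at about (257, 275), with the fingertips just inside it; this agrees with my estimate.

```bash
f(){ grep -E 'position|contact' ; }
python3 -m creep '0 5 0 25 0 0 0;0 5 0 29 0 0 0;0 5 0 29 0 0 0' | f
for i in 1 2 3 4 5; do python3 -m creep '0 0 0 1 0 0 0;0 0 0 1 0 0 0' | f; done
```

```text
position: [0.4456, 0.0533, 0.0485]
contact_force: [-0.1, -0.2, 0.4]
position: [0.4466, 0.0538, 0.0487]
contact_force: [-0.2, 0.7, -0.5]
position: [0.4465, 0.054, 0.0477]
contact_force: [0.6, 0.3, -0.3]
position: [0.4463, 0.054, 0.0464]
contact_force: [-0.0, -0.9, -0.6]
position: [0.4462, 0.054, 0.0452]
contact_force: [-0.8, -0.7, -0.1]
position: [0.4462, 0.054, 0.0442]
contact_force: [-0.1, 0.2, -0.2]
```

```bash
f(){ grep -E 'position|contact' | tr '\n' ' '; echo; }
for i in 1 2 3 4 5; do python3 -m creep '0 0 0 0.5 0 0 0;0 0 0 0.5 0 0 0' | f; done
```

```text
position: [0.4463, 0.054, 0.0438] contact_force: [0.0, -0.0, -0.3] 
position: [0.4463, 0.054, 0.0433] contact_force: [0.4, 0.7, -0.4] 
position: [0.4463, 0.054, 0.0427] contact_force: [0.0, 0.1, 0.7] 
position: [0.4462, 0.054, 0.0423] contact_force: [-0.6, 0.5, 0.8] 
position: [0.4461, 0.054, 0.0421] contact_force: [-1.0, 0.7, 3.9]
```

```bash
f(){ grep -E 'position|contact' | tr '\n' ' '; echo; }
python3 -m creep '0 0 0 0.4 0 0 0;0 0 0 0.4 0 0 0;0 0 0 0.4 0 0 0' | f
python3 -m creep '0 0 0 -20 0 0 0;0 0 0 -40 0 0 0;0 110 262 -40 0 0 0;0 110 262 -40 0 0 0;0 110 262 -40 0 0 0;0 110 262 -40 0 0 0;0 110 262 -40 0 0 0;0 110 262 -40 0 0 0;0 110 262 -40 0 0 0;0 110 262 -40 0 0 0' |f
python3 -m creep '0 40 80 -40 0 0 0;0 40 80 -40 0 0 0;0 40 80 -40 0 0 0;0 40 80 -40 0 0 0;0 40 80 -40 0 0 0' |f
python3 - <<'E'
from h import *
im,m,W=shot("wrist","w3")
print(tool([.5986,-.2652,.0235]))
for q,z in [("corner_wheel",.042),("wheel_rim",.0225),("plate",0)]:
    for d in spotter.spot_point("wrist",q)[:3]: print(q,round(d["confidence"],2),np.round(d["uv"]),ray(m,W,d["uv"],z)[:2])
E
```

```text
position: [0.4461, 0.054, 0.042] contact_force: [-1.9, -0.5, 8.9] 
position: [0.5868, -0.1937, 0.0807] contact_force: [-0.5, -0.2, 0.3] 
position: [0.6345, -0.2654, 0.1204] contact_force: [-0.7, -0.2, -0.3] 
[-35.3  -4.2  97. ]
corner_wheel 0.8 [243. 260.] [ 0.59408711 -0.24307323]
plate 0.74 [ 84. 291.] [ 0.52065183 -0.0956912 ]
```

View pics/w3.png

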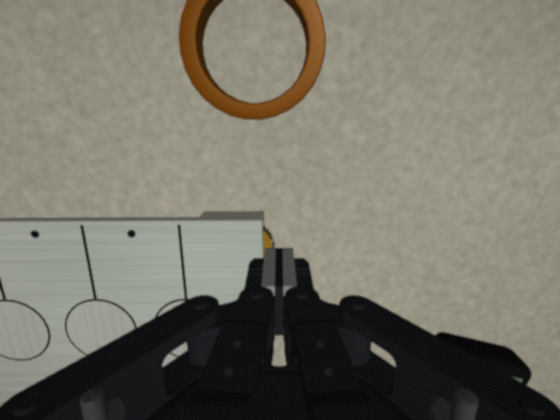

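```bash
f(){ grep -E 'position|contact' | tr '\n' ' '; echo; }
python3 -m creep '0 -46 22 0 0 0 0;0 -46 22 40 0 0 0;0 -46 22 85 0 0 0;0 -46 22 98 0 0 0;0 -46 22 99 0 0 0;0 -46 22 99 0 0 0;0 -46 22 99 0 0 0' |f
python3 - <<'E'
from h import *
print(tool([.5986,-.2652,.0235]))
im,m,W=shot("wrist","w4")
E
```

```text
position: [0.5951, -0.2956, 0.0245] contact_force: [0.4, -0.4, 0.3] 
[  7.2 -29.7   1. ]
```

View pics/w4.png

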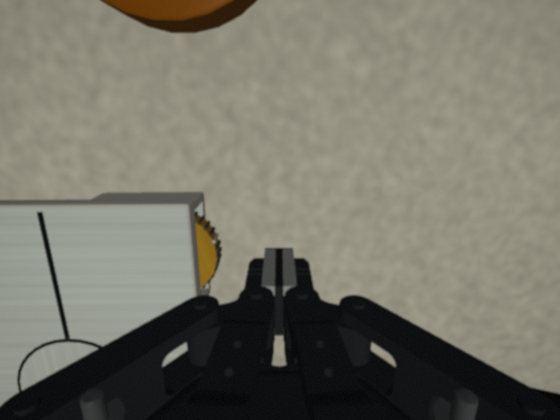

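```bash
f(){ grep -E 'position|contact' | tr '\n' ' '; echo; }
python3 -m creep '0 -2 -8 2 0 0 0;0 -2 -14 2 0 0 0;0 -2 -14 2 0 0 0;0 -2 -14 2 0 0 0' |f
for i in 1 2 3 4 5; do python3 -m creep '0 0 -1 0 0 0 0;0 0 -1 0 0 0 0' | f; done
```

```text
position: [0.5896, -0.2808, 0.0207] contact_force: [-0.7, 0.4, 0.2] 
position: [0.5895, -0.2803, 0.0204] contact_force: [-0.6, 0.5, 0.9] 
position: [0.5892, -0.2793, 0.0203] contact_force: [-0.3, -0.2, -0.5] 
position: [0.5891, -0.2782, 0.0203] contact_force: [-0.4, -0.2, 0.5] 
position: [0.589, -0.2772, 0.0204] contact_force: [0.5, 0.1, 0.2] 
position: [0.5889, -0.2762, 0.0204] contact_force: [1.5, 0.0, -0.1]
```

```bash
f(){ grep -E 'position|contact' | tr '\n' ' '; echo; }
for i in 1 2 3 4 5; do python3 -m creep '0 0 -0.7 0 0 0 0;0 0 -0.7 0 0 0 0' | f; done
```

```text
position: [0.5888, -0.2755, 0.0204] contact_force: [0.2, -0.8, -0.1] 
position: [0.5887, -0.2748, 0.0204] contact_force: [0.9, -0.1, 0.7] 
position: [0.5886, -0.2741, 0.0204] contact_force: [-0.1, -0.1, 0.3] 
position: [0.5886, -0.2734, 0.0204] contact_force: [0.2, 0.3, 0.2] 
position: [0.5885, -0.273, 0.0204] contact_force: [0.4, -0.8, -0.9]
```

```bash
f(){ grep -E 'position|contact' | tr '\n' ' '; echo; }
for i in 1 2 3 4 ; do python3 -m creep '0 0 -0.5 0 0 0 0;0 0 -0.5 0 0 0 0' | f; done
```

```text
position: [0.5886, -0.2729, 0.0205] contact_force: [-0.4, -2.3, 0.5] 
position: [0.5886, -0.2728, 0.0206] contact_force: [-0.8, -5.6, -0.5] 
position: [0.5886, -0.2726, 0.0207] contact_force: [-0.8, -6.2, -1.1] 
position: [0.5888, -0.2726, 0.0208] contact_force: [-0.9, -7.7, 0.1]
```

```bash
f(){ grep -E 'position|contact' | tr '\n' ' '; echo; }
python3 -m creep '0 3 0.3 0 0 0 0;0 6 0.3 0 0 0 0;0 9 0.3 0 0 0 0;0 11 0.3 0 0 0 0' | f
python3 -m creep '0 3 0 0 0 0 0;0 6 0 0 0 0 0;0 8 0 0 0 0 0;0 10 0 0 0 0 0;0 10 0 0 0 0 0' | f
python3 - <<'E'
from h import *
im,m,W=shot("wrist","w5")
for q,z in [("corner_wheel",.042),("plate",0)]:
    for d in spotter.spot_point("wrist",q)[:1]: print(q,round(d["confidence"],2),np.round(d["uv"]),ray(m,W,d["uv"],z)[:2])
E
```

```text
position: [0.5997, -0.2713, 0.0207] contact_force: [-1.0, -7.1, 0.3] 
position: [0.61, -0.2698, 0.0207] contact_force: [0.5, -4.1, 0.6]
```

View pics/w5.png

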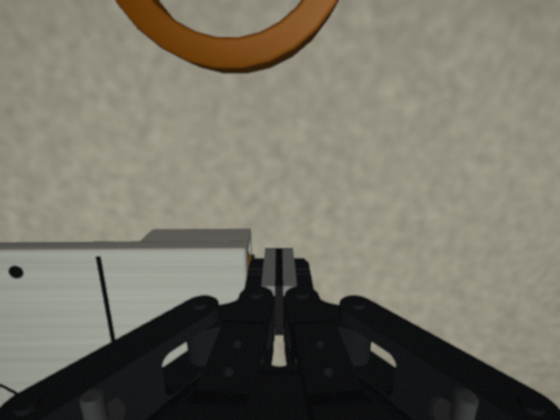

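```bash
f(){ grep -E 'position|contact' | tr '\n' ' '; echo; }
python3 -m creep '0 0 5 0 0 0 0;0 -21 5 0 0 0 0;0 -21 5 0 0 0 0;0 -21 -0.4 0 0 0 0;0 -21 -0.4 0 0 0 0' | f
python3 -m creep '0 3 0 0 0 0 0;0 6 0 0 0 0 0;0 8 0 0 0 0 0;0 11 0 0 0 0 0' | f
python3 -m creep '0 3 0 0 0 0 0;0 6 0 0 0 0 0;0 8 0 0 0 0 0;0 10 0 0 0 0 0;0 10 0 0 0 0 0' | f
```

```text
position: [0.5893, -0.2718, 0.0208] contact_force: [-0.1, -5.4, -0.1] 
position: [0.6002, -0.2705, 0.0207] contact_force: [-1.3, -4.3, 2.4] 
position: [0.6105, -0.2688, 0.0208] contact_force: [0.4, -4.8, 2.1]
```

```bash
f(){ grep -E 'position|contact' | tr '\n' ' '; echo; }
python3 -m creep '0 0 5 0 0 0 0;0 -21 5 0 0 0 0;0 -21 5 0 0 0 0;0 -21 -0.6 0 0 0 0;0 -21 -0.6 0 0 0 0' | f
python3 -m creep '0 3 0 0 0 0 0;0 6 0 0 0 0 0;0 8 0 0 0 0 0;0 11 0 0 0 0 0' | f
python3 -m creep '0 3 0 0 0 0 0;0 6 0 0 0 0 0;0 8 0 0 0 0 0;0 10 0 0 0 0 0;0 10 0 0 0 0 0' | f
python3 -m creep '0 0 15 0 0 0 0;0 0 15 -30 0 0 0;0 -14 -13 -40 0 0 0;0 -14 -27 -40 0 0 0;0 -14 -27 -27 0 0 0;0 -14 -27 -27 0 0 0;0 -14 -27 -27 0 0 0' | f
python3 - <<'E'
from h import *
print(tool([.5958,-.2434,.042]))
E
```

```text
position: [0.5891, -0.2712, 0.0209] contact_force: [-0.8, -5.3, 2.1] 
position: [0.5999, -0.2699, 0.021] contact_force: [-2.1, -5.7, 4.3] 
position: [0.6102, -0.2684, 0.021] contact_force: [-1.9, -4.5, 5.4] 
position: [0.5916, -0.2424, 0.0455] contact_force: [0.4, -0.1, 0.1] 
[4.1 1.5 3.5]
```

```bash
f(){ grep -E 'position|contact' | tr '\n' ' '; echo; }
python3 -m creep '0 4 2 2 0 0 0;0 4 2 2 0 0 0' | f
for i in 1 2 3 4 5 6; do python3 -m creep '0 0 0 0.5 0 0 0;0 0 0 0.5 0 0 0' | f; done
```

```text
position: [0.5971, -0.2449, 0.0448] contact_force: [-0.5, 0.1, 0.6] 
position: [0.5962, -0.2443, 0.0448] contact_force: [1.1, 0.1, -0.7] 
position: [0.5961, -0.244, 0.0445] contact_force: [0.1, 0.5, -0.7] 
position: [0.5961, -0.244, 0.044] contact_force: [-0.6, 0.3, 0.2] 
position: [0.5961, -0.244, 0.0434] contact_force: [-0.4, -0.6, 0.2] 
position: [0.5961, -0.244, 0.0428] contact_force: [0.1, -0.4, -0.6] 
position: [0.5961, -0.244, 0.0423] contact_force: [0.2, -0.0, 0.3]
```

```bash
f(){ grep -E 'position|contact' | tr '\n' ' '; echo; }
for i in 1 2 3 4; do python3 -m creep '0 0 0 0.4 0 0 0;0 0 0 0.4 0 0 0' | f; done
```

```text
position: [0.5961, -0.244, 0.0419] contact_force: [0.7, -0.2, -0.9] 
position: [0.5961, -0.244, 0.0416] contact_force: [0.6, 0.7, -0.7] 
position: [0.5962, -0.244, 0.0414] contact_force: [-0.2, 0.3, 2.2] 
position: [0.5962, -0.244, 0.0413] contact_force: [-0.8, 0.3, 4.4]
```

```bash
f(){ grep -E 'position|contact' | tr '\n' ' '; echo; }
python3 -m creep '0 0 0 -15 0 0 0;0 -11 42 -15 0 0 0;0 -11 42 0 0 0 0;0 -11 42 20 0 0 0;0 -11 42 20 0 0 0;0 -11 32 20 0 0 0;0 -11 32 20 0 0 0;0 -11 32 20 0 0 0' | f
python3 - <<'E'
from h import *
print(tool([.589,-.2712,.0207]))
E
```

```text
position: [0.5896, -0.2765, 0.0217] contact_force: [-0.2, 0.1, -0.3] 
[ 0.  -5.3  1. ]
```

```bash
f(){ grep -E 'position|contact' | tr '\n' ' '; echo; }
python3 -m creep '0 -1 -5 0 0 0 0;0 -1 -5.5 0 0 0 0;0 -1 -5.5 0 0 0 0' | f
python3 -m creep '0 0 -0.3 0 0 0 0;0 0 -0.3 0 0 0 0' | f
```

```text
position: [0.5878, -0.2716, 0.0214] contact_force: [0.9, -0.3, 1.8] 
position: [0.5878, -0.2716, 0.0213] contact_force: [0.2, -1.4, 2.9]
```

```bash
f(){ grep -E 'position|contact' | tr '\n' ' '; echo; }
python3 -m creep '0 0 -0.8 -0.5 0 0 0;0 0 -0.8 -0.5 0 0 0' | f
python3 -m creep '0 3 0 0 0 0 0;0 6 0 0 0 0 0;0 8 0 0 0 0 0;0 11 0 0 0 0 0' | f
python3 -m creep '0 3 0 0 0 0 0;0 6 0 0 0 0 0;0 8 0 0 0 0 0;0 10 0 0 0 0 0;0 10 0 0 0 0 0' | f
```

```text
position: [0.5877, -0.2714, 0.0214] contact_force: [1.5, -2.8, 0.1] 
position: [0.5981, -0.2701, 0.0215] contact_force: [-1.5, -4.1, 3.5] 
position: [0.6086, -0.2686, 0.0216] contact_force: [-1.6, -5.3, 3.5]
```

```bash
f(){ grep -E 'position|contact' | tr '\n' ' '; echo; }
python3 -m creep '0 0 5 0 0 0 0;0 -21 5 0 0 0 0;0 -21 5 0 0 0 0;0 -21 -0.6 0 0 0 0;0 -21 -0.6 0 0 0 0' | f
python3 -m creep '0 3 0 0 0 0 0;0 6 0 0 0 0 0;0 8 0 0 0 0 0;0 11 0 0 0 0 0' | f
python3 -m creep '0 3 0 0 0 0 0;0 6 0 0 0 0 0;0 7 0 0 0 0 0;0 8 0 0 0 0 0;0 8 0 0 0 0 0' | f
python3 -m creep '0 0 15 0 0 0 0;0 0 15 -30 0 0 0;0 -12 -13 -40 0 0 0;0 -12 -27 -40 0 0 0;0 -12 -27 -25 0 0 0;0 -12 -27 -25 0 0 0;0 -12 -27 -25 0 0 0' | f
python3 - <<'E'
from h import *
print(tool([.5958,-.2434,.042]))
E
```

```text
position: [0.5879, -0.2709, 0.0216] contact_force: [-1.2, -6.3, 3.5] 
position: [0.5989, -0.2697, 0.0218] contact_force: [-1.6, -4.5, 6.9] 
position: [0.607, -0.2686, 0.0218] contact_force: [-1.9, -4.0, 5.9] 
position: [0.5906, -0.2416, 0.0451] contact_force: [0.3, 0.0, -0.4] 
[5.  2.5 3. ]
```

```bash
f(){ grep -E 'clock|position|contact' | tr '\n' ' '; echo; }
python3 -m creep '0 5 2 1 0 0 0;0 5 2 1 0 0 0;0 5 2 1 0 0 0' | f
for i in 1 2 3 4 5 6 7; do python3 -m creep '0 0 0 0.4 0 0 0;0 0 0 0.4 0 0 0' | f; done
```

```text
clock: 25.85 position: [0.5967, -0.2442, 0.0454] contact_force: [0.6, 0.5, -0.1] 
clock: 26.05 position: [0.596, -0.2439, 0.045] contact_force: [0.1, 0.7, 0.1] 
clock: 26.25 position: [0.596, -0.2438, 0.0446] contact_force: [0.4, 0.4, -0.5] 
clock: 26.45 position: [0.596, -0.2438, 0.0441] contact_force: [0.3, 0.1, 0.7] 
clock: 26.65 position: [0.5961, -0.2438, 0.0436] contact_force: [-0.6, 0.2, 0.5] 
clock: 26.85 position: [0.5961, -0.2438, 0.0433] contact_force: [0.5, 0.6, -0.3] 
clock: 27.05 position: [0.5961, -0.2438, 0.0428] contact_force: [0.2, 0.8, 0.2] 
clock: 27.25 position: [0.5961, -0.2438, 0.0424] contact_force: [-0.6, -0.1, 0.2]
```

```bash
f(){ grep -E 'clock|position|contact' | tr '\n' ' '; echo; }
for i in 1 2 3; do python3 -m creep '0 0 0 0.3 0 0 0;0 0 0 0.3 0 0 0' | f; done
```

```text
clock: 27.45 position: [0.5961, -0.2438, 0.0422] contact_force: [-0.9, -0.8, 0.3] 
clock: 27.65 position: [0.5961, -0.2438, 0.0421] contact_force: [-0.3, -0.0, 2.3] 
clock: 27.85 position: [0.5961, -0.2438, 0.0421] contact_force: [-2.4, 0.8, 6.1]
```

```bash
f(){ grep -E 'clock|position|contact' | tr '\n' ' '; echo; }
python3 -m creep '0 0 0 0.2 0 0 0;0 0 0 0.2 0 0 0' | f
python3 -m creep '0 0 0 -20 0 0 0;0 0 0 -40 0 0 0;0 -110 -313 -40 0 0 0;0 -110 -313 -40 0 0 0;0 -110 -313 -40 0 0 0;0 -110 -313 -40 0 0 0;0 -110 -313 -40 0 0 0;0 -110 -313 -40 0 0 0;0 -110 -313 -40 0 0 0;0 -110 -313 -40 0 0 0;0 -110 -313 -20 0 0 0;0 -110 -313 -4 0 0 0' |f
python3 -m creep '0 0 0 0 0 0 0;0 0 0 0 0 0 0'|f
python3 - <<'E'
from h import *
print(tool([.447,.0535,.042]))
E
```

```text
clock: 28.05 position: [0.5961, -0.2438, 0.042] contact_force: [-2.0, 0.4, 5.6] 
clock: 29.25 position: [0.4508, 0.0536, 0.0453] contact_force: [-0.1, -0.1, -0.7] 
clock: 29.45 position: [0.4498, 0.0532, 0.0453] contact_force: [-0.5, 0.7, 0.6] 
[-2.8 -0.6  3.3]
```

```bash
f(){ grep -E 'clock|position|contact' | tr '\n' ' '; echo; }
python3 -m creep '0 0 0 1.5 0 0 0;0 0 0 1.5 0 0 0'|f
for i in 1 2 3 4 5; do python3 -m creep '0 0 0 0.4 0 0 0;0 0 0 0.4 0 0 0' | f; done
```

```text
clock: 29.65 position: [0.4501, 0.0534, 0.0444] contact_force: [-0.2, 0.3, 0.1] 
clock: 29.85 position: [0.4496, 0.0537, 0.0438] contact_force: [-0.4, -0.1, -0.2] 
clock: 30.05 position: [0.4494, 0.0538, 0.0432] contact_force: [0.7, 0.8, -0.3] 
clock: 30.25 position: [0.4493, 0.0538, 0.0427] contact_force: [-0.4, 0.1, -0.1] 
clock: 30.45 position: [0.4493, 0.0538, 0.0423] contact_force: [0.4, 0.6, 0.2] 
clock: 30.65 position: [0.4494, 0.0538, 0.0421] contact_force: [-0.9, 0.1, 2.9]
```

```bash
f(){ grep -E 'clock|position|contact' | tr '\n' ' '; echo; }
python3 -m creep '0 0 0 0.4 0 0 0;0 0 0 0.4 0 0 0;0 0 0 0.4 0 0 0'|f
python3 -m creep '0 0 0 -40 0 0 0;0 0 0 -80 0 0 0;1 0 0 -120 0 0 0;1 31 -230 -200 0 0 0;1 31 -230 -200 0 0 0;1 31 -230 -200 0 0 0;1 31 -230 -200 0 0 0;1 31 -230 -200 0 0 0;1 31 -230 -200 0 0 0;1 31 -230 -200 0 0 0;1 31 -230 -200 0 0 0'|f
python3 - <<'E'
from h import *
np.set_printoptions(precision=4,suppress=True)
im,m,W=shot("wrist","w6"); print(T()[:3])
for q,z in [("sensor0",.002),("plug0",.024),("plate",0)]:
    for d in spotter.spot_point("wrist",q)[:4]: print(q,round(d["confidence"],2),np.round(d["uv"]),ray(m,W,d["uv"],z)[:2])
E
```

```text
clock: 30.95 position: [0.4494, 0.0538, 0.042] contact_force: [-2.3, 0.5, 6.8] 
clock: 32.05 position: [0.4518, 0.2846, 0.2406] contact_force: [-0.8, -0.1, -0.9] 
[[ 0.9929  0.1188 -0.0019  0.4518]
 [ 0.1188 -0.9929 -0.0015  0.2843]
 [-0.0021  0.0013 -1.      0.2406]]
sensor0 0.9 [302.  98.] [0.536  0.2675]
sensor0 0.6 [213. 182.] [0.4266 0.3618]
plug0 0.85 [277.  68.] [0.5614 0.2991]
plug0 0.68 [202. 154.] [0.4637 0.3714]
```

View pics/w6.png

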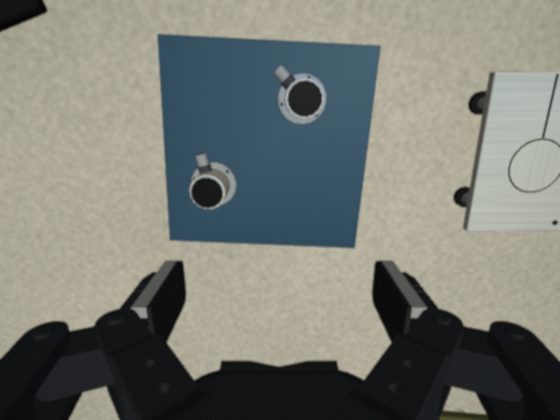

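```bash
f(){ grep -E 'clock|position|contact' | tr '\n' ' '; echo; }
python3 -m creep '1 81 27 110 0 0 -44;1 81 27 110 0 0 -44;1 81 27 110 0 0 -44;1 81 27 110 0 0 -44;1 81 27 110 0 0 -44;1 81 27 110 0 0 -44;1 81 27 110 0 0 -44;1 81 27 110 0 0 -44'|f
python3 - <<'E'
from h import *
np.set_printoptions(precision=4,suppress=True)
im,m,W=shot("wrist","w7"); print(T()[:3])
for q,z in [("sensor0",.002),("plug0",.024)]:
    for d in spotter.spot_point("wrist",q)[:2]:
        p=ray(m,W,d["uv"],z); print(q,round(d["confidence"],2),np.round(d["uv"]),p[:2],tool(p))
E
```

```text
clock: 33.05 position: [0.5363, 0.2684, 0.1319] contact_force: [-0.1, -0.2, 0.3] 
[[ 0.6325  0.7745  0.0007  0.5363]
 [ 0.7745 -0.6325  0.0003  0.2686]
 [ 0.0006  0.0003 -1.      0.132 ]]
sensor0 0.78 [113. 193.] [0.425  0.3605] [   0.8 -144.3  129.9]
sensor0 0.58 [278. 195.] [0.5358 0.2674] [ -1.4   0.5 130. ]
plug0 0.72 [278. 152.] [0.5617 0.2993] [ 39.7   0.4 107.9]
plug0 0.62 [124. 159.] [0.4651 0.3713] [  34.5 -120.   107.9]
```

View pics/w7.png

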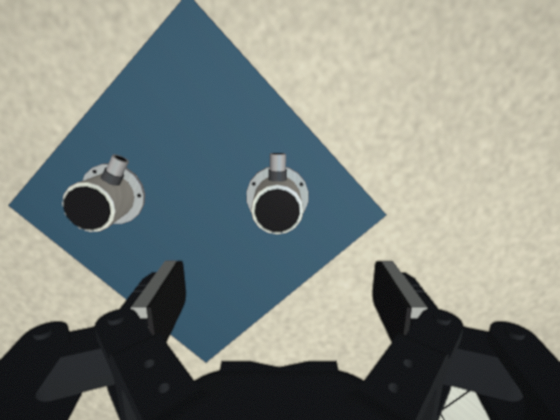

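```bash
f(){ grep -E 'clock|position|contact|width' | tr '\n' ' '; echo; }
python3 -m creep '1 -1 0 45 0 0 0;1 -1 0 85 0 0 0;1 -1 0 110 0 0 0;1 -1 0 121 0 0 0;1 -1 0 121 0 0 0;0.3 -1 0 121 0 0 0;0 -1 0 121 0 0 0;0 -1 0 121 0 0 0;0 -1 0 121 0 0 0;0 -1 0 121 0 0 0;0 -1 0 121 0 0 0' 40|f
python3 - <<'E'
from h import *
a=np.radians(7.1); Rz=np.array([[np.cos(a),-np.sin(a)],[np.sin(a),np.cos(a)]])
for y in (-.108,-.036,.036,.108): print(y,np.array([.5217,-.0945])+Rz@[-.01,y])
E
```

```text
clock: 34.3 position: [0.5366, 0.2685, 0.0123] contact_force: [-1.2, 0.9, 5.5] width: 0.461 
-0.108 [ 0.52512564 -0.20290786]
-0.036 [ 0.51622633 -0.13145996]
0.036 [ 0.50732703 -0.06001207]
0.108 [0.49842772 0.01143583]
```

```bash
f(){ grep -E 'clock|position|contact|width' | tr '\n' ' '; echo; }
python3 -m creep '0 0 0 -40 0 0 0;0 0 0 -80 0 0 0;0 0 0 -110 0 0 0;0 -323 237 -110 0 0 44;0 -323 237 -110 0 0 44;0 -323 237 -110 0 0 44;0 -323 237 -110 0 0 44;0 -323 237 -110 0 0 44;0 -323 237 -110 0 0 44;0 -323 237 -110 0 0 44;0 -323 237 -110 0 0 44;0 -323 237 -110 0 0 44'|f
python3 -m creep '0 0 0 0 0 0 0;0 0 0 0 0 0 0'|f
python3 - <<'E'
from h import *
np.set_printoptions(precision=4,suppress=True)
print(tool([.5162,-.1315,.052]))
im,m,W=shot("wrist","w8"); print(T()[:3])
for q,z in [("corner_wheel",.042),("corner_opposite",.042),("plate",0)]:
    for d in spotter.spot_point("wrist",q)[:2]:
        p=ray(m,W,d["uv"],z); print(q,round(d["confidence"],2),np.round(d["uv"]),p[:2],tool(p))
E
```

```text
clock: 35.5 position: [0.5162, -0.1386, 0.1213] contact_force: [0.5, 1.1, -0.7] width: 0.458 
clock: 35.7 position: [0.5153, -0.1314, 0.1206] contact_force: [0.2, -0.1, -1.8] width: 0.459 
[ 0.9  0.3 68.6]
[[ 0.9927  0.121  -0.0005  0.5154]
 [ 0.121  -0.9927  0.0006 -0.1309]
 [-0.0004 -0.0007 -1.      0.1205]]
corner_wheel 0.77 [458. 120.] [ 0.5952 -0.2421] [ 65.6 120.3  78.4]
corner_wheel 0.66 [280. 257.] [ 0.4809 -0.1364] [-35.    1.5  78.5]
corner_opposite 0.74 [ 28. 268.] [0.448  0.0542] [ -44.5 -191.7   78.6]
plate 0.61 [236. 184.] [ 0.5223 -0.0946] [ 11.  -34.9 120.5]
```

View pics/w8.png

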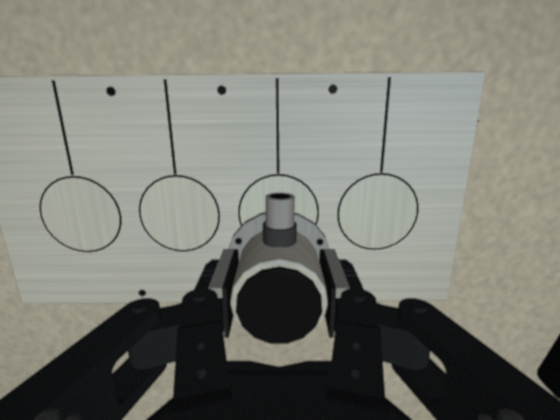

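```bash
python3 - <<'E'
from h import *
np.set_printoptions(precision=4,suppress=True)
im,m,W=shot("wrist")
for uv in [(279,211),(179,212),(377.5,210.5)]: print(tool(ray(m,W,uv,.042)))
for p in [(.5162,-.1315,.042)]: print(proj(m,W,p))
E
```

```text
[ 1.9  0.3 78.5]
[  1.  -72.2  78.6]
[ 2.3 71.7 78.5]
[279.5809 212.9574]
```

```bash
f(){ grep -E 'clock|position|contact|width' | tr '\n' ' '; echo; }
python3 -m creep '0 2 0 30 0 0 0;0 2 0 50 0 0 0;0 2 0 62 0 0 0;0 2 0 64 0 0 0;0 2 0 64 0 0 0'|f
for i in 1 2 3; do python3 -m creep '0 0 0 0.8 0 0 0;0 0 0 0.8 0 0 0' | f; done
```

```text
clock: 36.45 position: [0.5178, -0.1316, 0.0564] contact_force: [0.0, 0.1, -1.8] width: 0.455 
clock: 36.65 position: [0.5184, -0.1322, 0.0566] contact_force: [0.4, 0.5, -1.2] width: 0.454 
clock: 36.85 position: [0.5179, -0.1321, 0.0553] contact_force: [-0.7, -0.0, -1.7] width: 0.453 
clock: 37.05 position: [0.5177, -0.132, 0.0542] contact_force: [0.6, -0.6, -1.2] width: 0.459
```

```bash
f(){ grep -E 'clock|position|contact|width' | tr '\n' ' '; echo; }
for i in 1 2 3; do python3 -m creep '0 0 0 0.6 0 0 0;0 0 0 0.6 0 0 0' | f; done
```

```text
clock: 37.25 position: [0.5176, -0.132, 0.0534] contact_force: [-0.6, -0.2, -1.3] width: 0.452 
clock: 37.45 position: [0.5176, -0.1319, 0.0528] contact_force: [0.2, -1.4, -1.9] width: 0.458 
clock: 37.65 position: [0.5177, -0.132, 0.0523] contact_force: [-0.2, -0.3, -1.0] width: 0.457
```

```bash
f(){ grep -E 'clock|position|contact|width' | tr '\n' ' '; echo; }
python3 -m creep '0 0 0 0.3 0 0 0;0 0 0 0.3 0 0 0'|f
python3 -m creep '0.7 0 0 0.3 0 0 0;0.7 0 0 0.3 0 0 0;0.7 0 0 0.3 0 0 0;0.7 0 0 0.3 0 0 0;0.7 0 0 -30 0 0 0;0.7 0 0 -70 0 0 0;1 0 0 -110 0 0 0;1 0 0 -110 0 0 0;1 0 0 -110 0 0 0'|f
python3 - <<'E'
from h import *
np.set_printoptions(precision=4,suppress=True)
im,m,W=shot("wrist","w9"); print(tool([.4258,.3612,.132]))
for q,z in [("sensor0",.042),("plug0",.064),("plate",0)]:
    for d in spotter.spot_point("wrist",q)[:2]:
        p=ray(m,W,d["uv"],z); print(q,round(d["confidence"],2),np.round(d["uv"]),p[:2],tool(p))
im,m,W=shot("top")
for d in spotter.spot_point("top","sensor0")[:3]: print(round(d["confidence"],2),np.round(d["uv"]),ray(m,W,d["uv"],.002)[:2])
E
```

```text
clock: 37.85 position: [0.5177, -0.132, 0.0523] contact_force: [0.2, 0.7, 1.5] width: 0.461 
clock: 38.75 position: [0.5184, -0.1322, 0.1631] contact_force: [-0.4, 0.2, -0.8] width: 1.001 
[ -31.7 -500.4   29.9]
sensor0 0.71 [279. 197.] [ 0.5186 -0.1332] [  2.    1.9 119. ]
plug0 0.94 [281. 156.] [ 0.557  -0.1295] [40.8  3.  96.4]
plate 0.56 [238. 178.] [ 0.5217 -0.0928] [ 10.4 -37.6 160.4]
0.76 [158. 276.] [0.4158 0.3561]
```

View pics/w9.png

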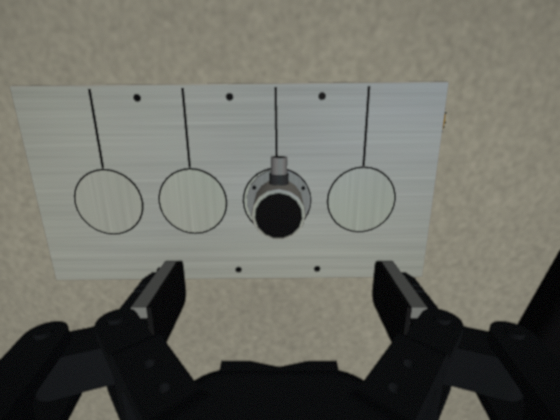

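Sensor 0 stands inside its ring, plug along the line (flange about (277,197), line at column 276). Next sensor.

```bash
f(){ grep -E 'clock|position|contact|width' | tr '\n' ' '; echo; }
python3 -m creep '1 -32 -500 10 0 0 -8;1 -32 -500 10 0 0 -8;1 -32 -500 10 0 0 -8;1 -32 -500 10 0 0 -8;1 -32 -500 10 0 0 -8;1 -32 -500 10 0 0 -8;1 -32 -500 30 0 0 -8;1 -32 -500 30 0 0 -8;1 -32 -500 30 0 0 -8;1 -32 -500 30 0 0 -8;1 -32 -500 30 0 0 -8;1 -32 -500 30 0 0 -8'|f
python3 - <<'E'
from h import *
np.set_printoptions(precision=4,suppress=True)
im,m,W=shot("wrist","w10"); print(T()[:3])
for q,z in [("sensor0",.002),("plug0",.024)]:
    for d in spotter.spot_point("wrist",q)[:2]:
        p=ray(m,W,d["uv"],z); print(q,round(d["confidence"],2),np.round(d["uv"]),p[:2],tool(p))
E
```

```text
clock: 40.25 position: [0.4249, 0.3614, 0.1307] contact_force: [0.2, -0.7, 0.5] width: 0.999 
[[ 0.966   0.2584 -0.0017  0.4253]
 [ 0.2583 -0.9661 -0.002   0.3601]
 [-0.0021  0.0015 -1.      0.131 ]]
sensor0 0.89 [280. 197.] [0.4231 0.3591] [ -2.3  -0.5 129.3]
plug0 0.79 [278. 154.] [0.4624 0.3714] [ 38.6  -2.7 107.6]
```

View pics/w10.png

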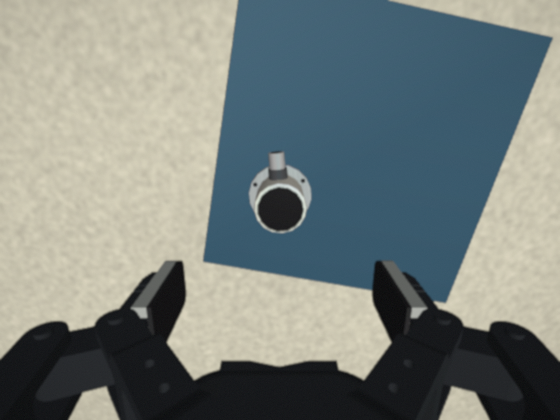

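```bash
f(){ grep -E 'clock|position|contact|width' | tr '\n' ' '; echo; }
python3 -m creep '1 -2 -1 45 0 0 -2;1 -2 -1 85 0 0 -2;1 -2 -1 110 0 0 -2;1 -2 -1 119 0 0 -2;1 -2 -1 119 0 0 -2;0.3 -2 -1 119 0 0 -2;0 -2 -1 119 0 0 -2;0 -2 -1 119 0 0 -2;0 -2 -1 119 0 0 -2;0 -2 -1 119 0 0 -2;0 -2 -1 119 0 0 -2' 40|f
python3 -m creep '0 0 0 -40 0 0 0;0 0 0 -80 0 0 0;0 0 0 -110 0 0 0;0 -30 354 -110 0 0 10;0 -30 354 -110 0 0 10;0 -30 354 -110 0 0 10;0 -30 354 -110 0 0 10;0 -30 354 -110 0 0 10;0 -30 354 -110 0 0 10;0 -30 354 -110 0 0 10;0 -30 354 -110 0 0 10;0 -30 354 -110 0 0 10'|f
python3 -m creep '0 0 0 0 0 0 0;0 0 0 0 0 0 0;0 0 0 0 0 0 0'|f
python3 - <<'E'
from h import *
np.set_printoptions(precision=4,suppress=True)
im,m,W=shot("wrist","w11"); print(T()[:3])
print(tool([.4984,.0114,.052]))
for q,z in [("sensor0",.042),("plate",0),("corner_opposite",.042)]:
    for d in spotter.spot_point("wrist",q)[:2]:
        p=ray(m,W,d["uv"],z); print(q,round(d["confidence"],2),np.round(d["uv"]),p[:2],tool(p))
E
```

```text
clock: 41.5 position: [0.4248, 0.3616, 0.0147] contact_force: [0.1, -1.9, 5.7] width: 0.454 
clock: 42.7 position: [0.4981, 0.0122, 0.1234] contact_force: [-0.4, 0.5, -2.4] width: 0.453 
clock: 43.0 position: [0.4975, 0.0152, 0.123] contact_force: [0.2, 0.1, -1.4] width: 0.457 
[[ 0.9925  0.1223 -0.0001  0.4976]
 [ 0.1223 -0.9925  0.0002  0.0151]
 [-0.0001 -0.0002 -1.      0.123 ]]
[ 0.4  3.7 71. ]
sensor0 0.9 [278. 255.] [0.4635 0.0111] [-34.3  -0.4  81. ]
sensor0 0.71 [480. 209.] [ 0.5181 -0.1313] [  2.4 147.5  81. ]
plate 0.61 [407. 186.] [ 0.5204 -0.0922] [  9.6 108.8 123. ]
corner_opposite 0.58 [221. 266.] [0.4482 0.054 ] [-44.5 -45.3  81. ]
corner_opposite 0.29 [411. 185.] [ 0.5295 -0.0762] [20.5 93.8 81. ]
```

View pics/w11.png

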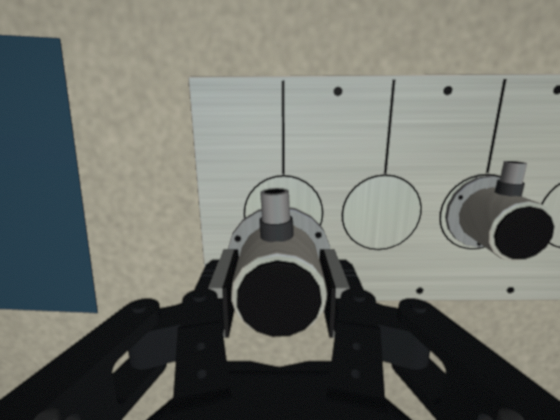

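```bash
f(){ grep -E 'clock|position|contact|width' | tr '\n' ' '; echo; }
python3 -m creep '0 2 3.5 30 0 0 2;0 2 3.5 50 0 0 2;0 2 3.5 60 0 0 2;0 2 3.5 65 0 0 2;0 2 3.5 65 0 0 2;0 2 3.5 65 0 0 2'|f
for i in 1 2 3 4; do python3 -m creep '0 0 0 0.6 0 0 0;0 0 0 0.6 0 0 0' | f; done
```

```text
clock: 43.8 position: [0.5009, 0.0104, 0.0586] contact_force: [0.8, -0.3, -1.2] width: 0.456 
clock: 44.0 position: [0.5008, 0.0104, 0.0581] contact_force: [-0.5, 0.4, -1.3] width: 0.453 
clock: 44.2 position: [0.5004, 0.0103, 0.057] contact_force: [0.2, -0.3, -1.2] width: 0.456 
clock: 44.4 position: [0.5003, 0.0104, 0.0562] contact_force: [0.1, -0.4, -1.0] width: 0.457 
clock: 44.6 position: [0.5002, 0.0104, 0.0555] contact_force: [-0.0, -0.2, -0.3] width: 0.455
```

```bash
f(){ grep -E 'clock|position|contact|width' | tr '\n' ' '; echo; }
for i in 1 2 3; do python3 -m creep '0 0 0 0.5 0 0 0;0 0 0 0.5 0 0 0' | f; done
```

```text
clock: 44.8 position: [0.5003, 0.0104, 0.055] contact_force: [0.1, -0.4, -0.9] width: 0.457 
clock: 45.0 position: [0.5003, 0.0104, 0.0547] contact_force: [0.1, -0.7, -0.4] width: 0.459 
clock: 45.2 position: [0.5003, 0.0104, 0.0546] contact_force: [-2.0, 0.6, 5.7] width: 0.455
```

Contact made; release and look from above.

```bash
f(){ grep -E 'clock|position|contact|width' | tr '\n' ' '; echo; }
python3 -m creep '0.7 0 0 -0.3 0 0 0;0.7 0 0 -0.3 0 0 0;0.7 0 0 -0.3 0 0 0;0.7 0 0 -0.3 0 0 0;0.7 0 0 -30 0 0 0;0.7 0 0 -70 0 0 0;1 0 30 -110 0 0 0;1 -10 70 -125 0 0 0;1 -10 70 -125 0 0 0;1 -10 70 -125 0 0 0;1 -10 70 -125 0 0 0'|f
python3 - <<'E'
from h import *
np.set_printoptions(precision=4,suppress=True)
im,m,W=shot("wrist","w12")
a=np.radians(7.1); c,s=np.cos(a),np.sin(a); Q=np.array([[c,s],[-s,c]]); o=np.array([.5217,-.0945])
for q,z in [("sensor0",.042),("plug0",.064),("corner_wheel",.042),("corner_opposite",.042),("plate",0)]:
    for d in spotter.spot_point("wrist",q)[:2]:
        p=ray(m,W,d["uv"],z); print(q,round(d["confidence"],2),np.round(d["uv"]),p[:2],"plate",Q@(p[:2]-o))
shot("top","t12")
for n in ("sensor0","mug","tape","meter"):
    for d in spotter.spot_point("top",n)[:4]: print(n,round(d["confidence"],2),np.round(d["uv"]))
E
```

```text
clock: 46.3 position: [0.4954, -0.0596, 0.1782] contact_force: [0.4, -0.0, -0.1] width: 1.005 
sensor0 0.73 [198. 178.] [0.5019 0.013 ] plate [-0.0063  0.1091]
sensor0 0.55 [364. 175.] [ 0.5174 -0.133 ] plate [-0.009  -0.0377]
plug0 0.58 [189. 136.] [0.5406 0.0152] plate [0.0323 0.1065]
plug0 0.57 [370. 134.] [ 0.5547 -0.1264] plate [ 0.0288 -0.0358]
corner_wheel 0.6 [509.  96.] [ 0.5936 -0.2414] plate [ 0.0532 -0.1546]
corner_opposite 0.94 [152. 230.] [0.4487 0.0548] plate [-0.054   0.1572]
corner_opposite 0.29 [362. 175.] [ 0.5175 -0.1317] plate [-0.0088 -0.0364]
plate 0.87 [315. 160.] [ 0.5199 -0.0945] plate [-0.0017  0.0002]
mug 0.8 [243. 157.]
tape 0.58 [335. 171.]
meter 0.55 [404. 261.]
```

View pics/w12.png

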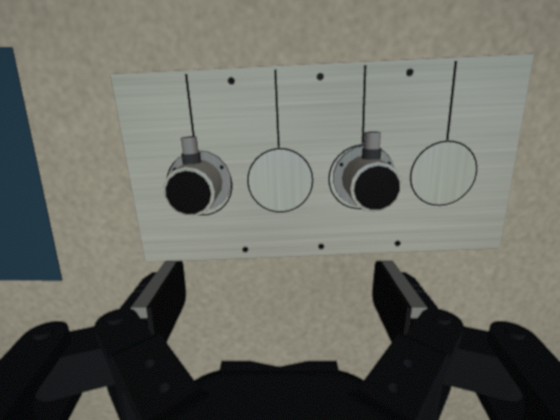

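View pics/t12.png

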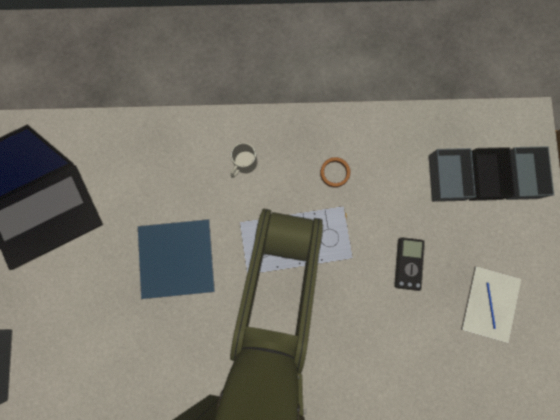

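```bash
python3 -c "
from cell import sign_off; print(sign_off())"
```

```text
the job is handed in; nothing more can be done
None
```

I levelled the plate, checked it and stood both sensors on rings, then handed the job in at about 46 s on the robot's clock. The sign-off gives no verdict.

- **Levelling:** I pressed the thumbwheel corner and then the opposite one. They went firm at about 40.1 mm and 42.1 mm, so the thumbwheel foot was about 2.0 mm short. I rolled the rim towards the far edge in five strokes of about 20 mm, pushing sideways with about 4–7 N. Between strokes three and four I pressed the thumbwheel corner once more to measure progress.
- **Rocking check:** Pressing both corners again in the same order, they went firm at about 42.1 mm each, with no rocking felt. I judged level from those two heights and did not press the other diagonal. Forces read while pressing the corners stayed below 10 N.
- **Sensors:** Two sensors were on the mat. They now stand on the rings at y -36 and y +108, with plugs along the lines towards the far edge. The last wrist picture put them at plate (-9, -38) mm and (-6, +109) mm, within about 4 mm of the ring centres. Plug directions were within about 0.07 rad.
- **Surroundings:** The last top picture shows the mat empty and the mug, tape roll and meter where they were. The plate shows no visible shift, and the gripper was clear of everything.
- **Disagreement:** The position reports vary by 1–3 mm between pictures, and the top camera put the second sensor about 1 cm off; the closer wrist view corrected this before the grasp.

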